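# Press a row of plates home in the plate vise

### The job

The three small block-mounted plates lie loose and crooked on the cork bed of the plate vise: nudge them into one straight row, square and snug against the long aluminium fence, in any order, then push the row up against the sprung jaw until the plates butt together and the jaw is hard on its stops. Press gently, as ramming it would chip the glass, and leave everything else on the bench where it is. Finish while still holding the row pressed home with the gripper, so that the plates can be buffed; do not let go.

Things in the scene. Friction and masses are not known exactly. Their poses are not given: they have to be found in the camera images.
- vise: plate vise fixed to the bench: plywood board, x -85 to +75, y -205 to +200 mm, with a flat brown cork bed, x -83 to +43, y -202 to +98, top 24 mm above the bench. Origin on the bench; x points across the board to the fence, y along it to the sprung jaw; the -x side and -y end are open. Dark steel jaw housing at y +141 to +185, 56 mm high
- fence (a point): middle of the inner (-x) face of the straight, smooth aluminium fence, at bed height: vise x = +45, y = -45, 24 mm above the bench. The fence runs along vise y from -204 to +114, is 18 mm thick and stands 12 mm above the bed, 4 mm lower than the plates' faces. A plate flat against it has its centre at vise x = +5
- jaw (a joint): how far the sprung jaw is pushed in along vise +y: 0 fully out, 0.012 m hard on its stop screws. Its springs push back with about 4 N at 0, rising to 9 N at 0.012; from there the stops carry the load. No latch: it springs back when let go. Sliding the three plates takes another 1 to 3 N
- jaw_face (a point): centre of the jaw's black rubber front, which looks along vise -y. The jaw is an aluminium bar 72 mm wide across the board, 16 mm thick, 25 to 38 mm above the bench; its face is at vise y = +105 mm when out, +117 on the stops
- row_end (a point): fixed point on the bed at vise x = +5, y = -63 mm, 24 mm above the bench: where the middle of the row's open end comes to lie when three butted plates press the jaw onto its stops (plate centres then at vise y = +87, +27 and -33)
- plate_hill: block-mounted photographic plate: pale wooden block 13 mm thick with a 3 mm black glass plate on top showing a grey hill and moon; 80 mm along its own x, 60 mm along its own y, 16 mm high, 65 to 125 g. Loose on the vise's bed. Origin at the centre of its underside; z up
- plate_vase: block-mounted photographic plate: pale wooden block 13 mm thick with a 3 mm black glass plate on top showing a dark vase; 80 mm along its own x, 60 mm along its own y, 16 mm high, 65 to 125 g. Loose on the vise's bed. Origin at the centre of its underside; z up
- plate_leaf: block-mounted photographic plate: pale wooden block 13 mm thick with a 3 mm black glass plate on top showing a dark leaf on pale grey; 80 mm along its own x, 60 mm along its own y, 16 mm high, 65 to 125 g. Loose on the vise's bed. Origin at the centre of its underside; z up
- wax_tin: bystander: round flat tin of wax, diameter 75, height 25 (mm); origin at the centre of its underside, z up
- buff_brush: bystander: wooden-backed buffing brush lying flat, 120 x 50, height 32 (mm); origin at the centre of its underside, z up
- amber_bottle: bystander: brown glass bottle with white stopper, diameter 68, height 210 (mm); origin at the centre of its underside, z up
- white_jar: bystander: white jar with black lid, diameter 84, height 110 (mm); origin at the centre of its underside, z up
- beaker: bystander: clear glass beaker, diameter 76, height 95 (mm); origin at the centre of its underside, z up
- screwdriver: bystander: screwdriver with black handle lying on the bench, about 200 long (mm)
- framed_plate: bystander: a finished, larger plate in a dark wooden frame lying flat, 130 x 100, height 20; not part of the row (mm); origin at the centre of its underside, z up
Things that resemble listed ones, but are neither listed nor needed, are in the scene too. What is shaped like the plate_leaf but turquoise is not meant.

How it is judged:
By the outcome, as a careful person would: the job done as asked, in the order asked, and still so for the second after the job is handed in, while the arm keeps its last pose, push and grip.
It also fails if it takes over 64 s, if anything falls off the work surface, if the arm or the gripper's body presses on something with over 40 N, if the wrist force passes 120 N, or if a joint passes its speed limit or range.

### The arm

A 6-joint arm with a two-finger parallel gripper is mounted at the origin on the work surface. World frame = base frame: x ahead of the robot, y to its left, z up, the work surface at z = 0. Lengths are in m, angles in degrees, forces in N, time in s.
With the tool pointing down it reaches from about 0.4 to 0.925 m from the base axis. Payload 12.5 kg.
Tool frame: the origin (TCP) lies at the very end of the fingers, on their centre line; the grasp point (between the pads) lies bot.grip_point_offset behind it (bot.grip_point_offset is the distance from the TCP to the grasp point, in m); z points along the fingers, y is the direction in which the jaws open and shut (so a half turn about z gives the same grasp; the last joint's range is limited). The gripper opens to 95 mm and grips with 3 to 60 N. Pads are 20 mm wide; open, the fingers measure 119 mm over their backs; the gripper's body (75 mm by 180 mm) begins 59 mm behind the grasp point.
Start: joints at [64.767, 28.126, 89.318, -0, 62.55, -6.05], TCP at [0.205, 0.59, 0.181] pointing down, gripper open.
Joint ranges: [-177.58, 177.58], [-47.91, 125.51], [2.72, 160], [-65.01, 245.01], [3.68, 167.84], [-153.87, 153.87]. Speed limits (degrees/s): [127.2, 127.2, 159.86, 180, 180, 180].

### API

Orientations are given as [roll, pitch, yaw] about the fixed x, y, z axes, in that order (R = Rz(yaw) Ry(pitch) Rx(roll)).
In Python, from cell import telemetry, viewer, workorder, bot gives the robot as it stands. The module is installed in compiled form; this text tells all that it offers.
- The arm moves only by the tool drive_tool, never from a script. Its argument "steps" is a list of rows, each an object with "translation": the shift along the tool's x, y, z normalised to -1 to 1, where 1 is 500 mm, a list of three; "twist": the turn, a rotation vector about the tool's x, y, z normalised to -1 to 1, where 1 is 60 degrees, a list of three. In form: [{"translation": [dx, dy, dz], "twist": [wx, wy, wz]}, ...]. A call has 1 to 20 rows; each row shifts and turns the commanded pose from where the row before left it, along the tool's axes as they then stand; what a row does not reach is not made up. A row lasts 1/8 s, in which the tool goes at most 62.5 mm and 10.7 degrees, less where a joint would pass 70% of its speed; a pose out of reach is approached as far as the arm can. A call with a number of a shift or a turn outside -1 to 1 is refused whole. A call with a gripper value outside its range is refused whole. "claw" is the opening, from 0 (shut) to 1 (fully open), set as the call begins (left out, the last holds). The fingers move at their own pace and stop on an object; "squeeze" is the grip in N (left out, the last holds). Time passes only in rows, so rows that do not move let the fingers close. It gives the time, the measured TCP pose, the force and the opening at its end, in the units of the state.
- telemetry.get_obs(): the state, without advancing time (a new reading comes with each control period).
- viewer.snapshot(name): name is "scene" or "side" or "wrist"; returns the picture (420x560x3 uint8, red, green, blue); there is no depth.
- viewer.calibration(name): a dict with "fx", "fy", "cx", "cy" (pixels), "D" ([k1, k2, p1, p2, k3] as OpenCV has them; the pictures are not rectified), "R" (3x3) and "t" (3): a world point X has camera coordinates R X + t; the wrist camera has in their place "tool_from_camera" (4x4, takes a point from camera to tool coordinates, whose origin is the TCP and whose axes are the flange's). Camera axes: x right, y down, z forward; pixel columns grow to the right and rows downward; lengths in m; the calibration is good to about 2 mm. A picture is of the moment at which its call begins: read the wrist's pose just before it. calibration takes no time and is no camera call.
- workorder.sign_off(): hands the job in, once; it reports no verdict.
The state is a dict: "clock": time; "joint_positions": joint angles; "dq": joint speeds; "effort": joint torques, N m; "tool_pos": TCP position; "eef_rot": TCP orientation; "contact_force": force on the tool from outside, world axes, zero at the start; "wrist_torque": the same for the moment, N m; "gripper_width": finger opening in m.
Only numpy, scipy, OpenCV 4.12 (cv2) and the standard library are available. Lean on these libraries where they do the work, as an engineer would, in place of code of your own. Each camera call takes 0.05 s, during which the arm holds its last target.

## Working session

There is one attempt and no reset: what is moved stays moved. The work goes in short steps, Python scripts to look and compute and a tool call to move; the robot and the scene stay as the last step left them, time stands still between calls to the robot, and variables do not carry over. Pictures are saved under pics/ and viewed, and the job is handed in when it is done.

Besides the shell and the picture viewer there is one more tool, called after "Emit:" by a JSON object that holds its "name" and its "arguments". drive_tool: Moves the arm, as the interface text tells. Scaled input: -1 to 1 covers 500 mm each way for a shift and 60 degrees each way for a turn. Its arguments: {"type":"object","properties":{"steps":{"type":"array","items":{"type":"object","properties":{"translation":{"type":"array","items":{"type":"number","minimum":-1,"maximum":1}},"twist":{"type":"array","items":{"type":"number","minimum":-1,"maximum":1}}}}},"claw":{"type":"number"},"squeeze":{"type":"number"}},"required":["steps"]}

```bash
mkdir -p pics; cat > h.py <<'E'
import numpy as np, cv2
from cell import telemetry, viewer, workorder, bot
from scipy.spatial.transform import Rotation as Ro
def snap(name,fn):
    im=viewer.snapshot(name); cv2.imwrite('pics/'+fn,cv2.cvtColor(im,cv2.COLOR_RGB2BGR)); return im
def cam(name,obs=None):
    c=viewer.calibration(name); K=np.array([[c['fx'],0,c['cx']],[0,c['fy'],c['cy']],[0,0,1.]]); D=np.array(c['D'],float)
    if 'R' in c: R=np.array(c['R']);t=np.array(c['t'])
    else:
        T=np.array(c['tool_from_camera']); Rt=Ro.from_euler('xyz',obs['eef_rot'],degrees=True).as_matrix()
        Rw=Rt@T[:3,:3]; tw=Rt@T[:3,3]+np.array(obs['tool_pos']); R=Rw.T; t=-Rw.T@tw
    return K,D,R,t
def ray(px,z,C):
    K,D,R,t=C; p=cv2.undistortPoints(np.array(px,float).reshape(-1,1,2),K,D).reshape(-1,2)
    d=np.c_[p,np.ones(len(p))]@R; o=-R.T@t
    return o+d*((z-o[2])/d[:,2])[:,None]
def proj(X,C):
    K,D,R,t=C; return cv2.projectPoints(np.array(X,float).reshape(-1,1,3),cv2.Rodrigues(R)[0],t,K,D)[0].reshape(-1,2)
E
python3 - <<'E'
from h import *
o=telemetry.get_obs(); print(o, bot.grip_point_offset)
snap('scene','s0.png');snap('side','d0.png');snap('wrist','w0.png')
for n in('scene','side','wrist'): print(viewer.calibration(n))
E
```

```text
{'clock': 0.0, 'joint_positions': array([ 6.47678000e+01,  2.81642702e+01,  8.93528052e+01,  1.13714519e-03,
        6.25491804e+01, -6.05054123e+00]), 'dq': array([-0.06442234, -0.05597998,  0.06985833, -0.06201227, -0.03379533,
        0.02796956]), 'effort': array([ 1.73962886e-03, -6.12640071e+01, -2.58181858e+01,  6.93216850e-02,
        4.82807436e-02, -9.12160476e-05]), 'tool_pos': array([0.20519659, 0.59003264, 0.18034434]), 'eef_rot': array([-1.79934220e+02, -7.98662688e-03,  1.60817812e+02]), 'contact_force': array([ 0.80061978,  0.93732408, -0.28600616]), 'wrist_torque': array([-0.00324452,  0.02891198,  0.04011886]), 'gripper_width': 0.09497632140038642} 0.0188
{'fx': 432.27234061563775, 'fy': 432.27234061563775, 'cx': 278.68959839327607, 'cy': 212.77243304296823, 'D': array([-0.10706404,  0.        ,  0.        ,  0.        ,  0.        ]), 'R': array([[ 0.58456595,  0.81124336,  0.01291779],
       [ 0.48122414, -0.33385413, -0.81053362],
       [-0.65322736,  0.48002671, -0.58554964]]), 't': array([-0.31270076, -0.19633334,  1.56596316])}
{'fx': 517.9698247370102, 'fy'
[... 187 characters left out ...]
.00247045],
       [-0.17422174, -0.49953973, -0.8485911 ],
       [ 0.28385646,  0.79971149, -0.52904352]]), 't': array([-0.5012248,  0.1472441,  1.3663869])}
{'fx': 344.79007684149053, 'fy': 344.79007684149053, 'cx': 281.19241422160155, 'cy': 209.53735974896773, 'D': array([0.00138312, 0.        , 0.        , 0.        , 0.        ]), 'tool_from_camera': array([[-1.43683873e-04, -9.57892319e-01, -2.87127646e-01,
         8.14474040e-02],
       [ 9.99999982e-01, -1.03092555e-04, -1.56488951e-04,
         8.73715475e-05],
       [ 1.20298841e-04, -2.87127664e-01,  9.57892317e-01,
        -2.04307115e-01],
       [ 0.00000000e+00,  0.00000000e+00,  0.00000000e+00,
         1.00000000e+00]])}
```

View pics/s0.png

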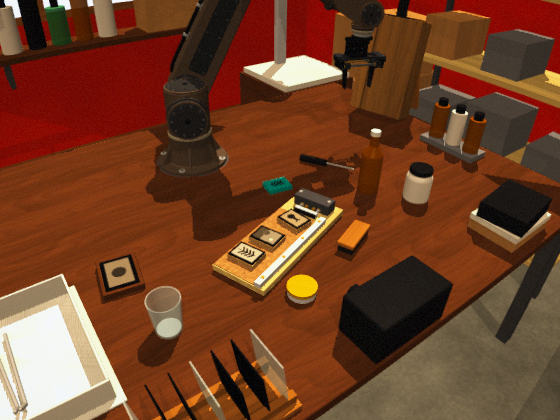

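View pics/d0.png

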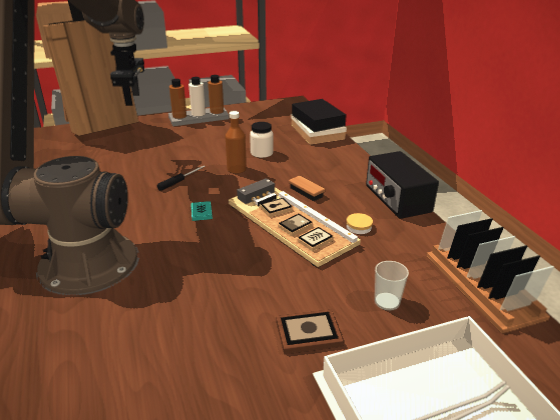

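View pics/w0.png

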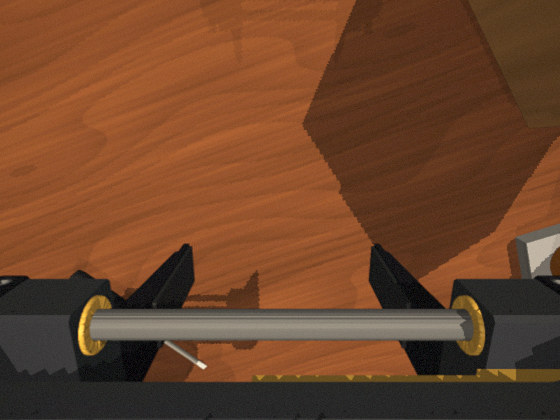

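The vise is at about (280,245) in scene and (295,225) in side. The turquoise decoy sits off the vise, at (278,185) in scene. Next I'll enlarge both views.

```bash
python3 - <<'E'
import cv2
a=cv2.imread('pics/s0.png')[180:300,205:350]; cv2.imwrite('pics/s0c.png',cv2.resize(a,None,fx=5,fy=5,interpolation=cv2.INTER_CUBIC))
a=cv2.imread('pics/d0.png')[170:270,220:380]; cv2.imwrite('pics/d0c.png',cv2.resize(a,None,fx=5,fy=5,interpolation=cv2.INTER_CUBIC))
E
```

```text
(no output)
```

View pics/s0c.png

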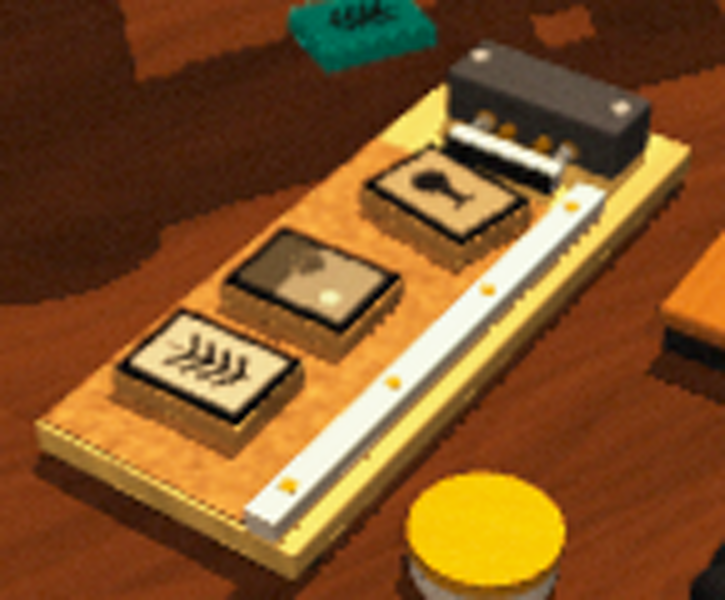

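View pics/d0c.png

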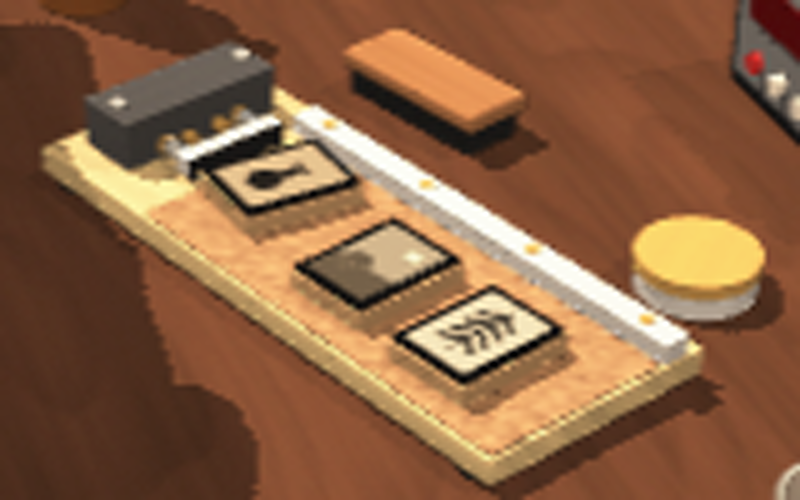

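```bash
python3 - <<'E'
from h import *
S=cam('scene');D=cam('side')
s=lambda L:[(205+x/5,180+y/5) for x,y in L]; d=lambda L:[(220+x/5,170+y/5) for x,y in L]
print('scene fence far L,R near L,R',ray(s([(577,184),(606,194),(245,514),(282,525)]),.036,S).round(4))
print('side fence far(outer,inner) near',ray(d([(315,104),(296,114),(690,335),(665,348)]),.036,D).round(4))
# plate tops z=.04 : leaf, hill, vase corners (crop)
for n,L in dict(leaf=[(183,312),(300,370),(238,422),(114,368)],hill=[(278,228),(402,278),(343,335),(222,282)],vase=[(430,145),(528,203),(463,243),(362,187)]).items():
    p=ray(s(L),.04,S); print(n,p[:,:2].round(4).tolist(),p.mean(0).round(4))
for n,L in dict(leaf=[(490,287),(562,330),(466,382),(394,338)],hill=[(395,220),(460,258),(362,307),(296,263)],vase=[(322,142),(358,182),(243,215),(203,175)]).items():
    p=ray(d(L),.04,D); print(n,p[:,:2].round(4).tolist(),p.mean(0).round(4))
E
```

```text
scene fence far L,R near L,R [[ 0.5738  0.1174  0.036 ]
 [ 0.5905  0.1247  0.036 ]
 [ 0.685  -0.1801  0.036 ]
 [ 0.7009 -0.1699  0.036 ]]
side fence far(outer,inner) near [[ 0.5916  0.1251  0.036 ]
 [ 0.5763  0.1174  0.036 ]
 [ 0.6989 -0.1759  0.036 ]
 [ 0.6807 -0.1823  0.036 ]]
leaf [[0.5467, -0.1282], [0.6192, -0.1039], [0.6336, -0.1505], [0.5644, -0.1801]] [ 0.591  -0.1407  0.04  ]
hill [[0.5153, -0.0476], [0.5892, -0.0177], [0.6094, -0.0704], [0.5374, -0.0981]] [ 0.5628 -0.0585  0.04  ]
vase [[0.5001, 0.0683], [0.5759, 0.0795], [0.5838, 0.0275], [0.5109, 0.0122]] [0.5427 0.0469 0.04  ]
leaf [[0.6122, -0.1029], [0.6327, -0.1538], [0.5653, -0.1804], [0.5442, -0.1308]] [ 0.5886 -0.142   0.04  ]
hill [[0.5876, -0.0216], [0.6077, -0.0706], [0.5383, -0.0977], [0.5187, -0.0448]] [ 0.5631 -0.0587  0.04  ]
vase [[0.5777, 0.0743], [0.5821, 0.0243], [0.5064, 0.0124], [0.498, 0.0619]] [0.541  0.0432 0.04  ]
```

```bash
python3 - <<'E'
from h import *
S=cam('scene');D=cam('side')
print('bottle,jar,decoy,brush,tin,driver tip',ray([(368,193),(417,199),(278,187),(353,243),(301,295),(300,160)],.0,S).round(3))
print('bottle,jar,brush',ray([(236,170),(261,155),(305,195)],0,D).round(3))
E
```

```text
bottle,jar,decoy,brush,tin,driver tip [[ 0.527  0.363  0.   ]
 [ 0.642  0.47   0.   ]
 [ 0.332  0.144  0.   ]
 [ 0.683  0.146 -0.   ]
 [ 0.753 -0.092  0.   ]
 [ 0.229  0.316  0.   ]]
bottle,jar,brush [[0.507 0.373 0.   ]
 [0.626 0.456 0.   ]
 [0.671 0.135 0.   ]]
```

Emit:
{"name": "drive_tool", "arguments": {"steps": [{"translation": [0,0,-0.04],"twist": [0,0,0.17]},{"translation": [0,0,-0.04],"twist": [0,0,0.17]},{"translation": [0,0,-0.04],"twist": [0,0,0.17]},{"translation": [0,0,-0.04],"twist": [0,0,0.17]},{"translation": [0,0,-0.04],"twist": [0,0,0.17]}], "claw": 0.21}}

```text
clock: 0.78
tool_pos: [0.2053, 0.5902, 0.2814]
eef_rot: [-180.0, 0.0, 109.5]
contact_force: [-0.0, 0.0, 0.3]
gripper_width: 0.0507
```

Emit:
{"name": "drive_tool", "arguments": {"steps": [{"translation": [-0.06,0.011,0],"twist": [0,0,0]},{"translation": [-0.1,0.018,0],"twist": [0,0,0]},{"translation": [-0.1,0.018,0],"twist": [0,0,0]},{"translation": [-0.1,0.018,0],"twist": [0,0,0]},{"translation": [-0.1,0.018,0],"twist": [0,0,0]},{"translation": [-0.1,0.018,0],"twist": [0,0,0]},{"translation": [-0.1,0.018,0],"twist": [0,0,0]},{"translation": [-0.1,0.018,0],"twist": [0,0,0]},{"translation": [-0.1,0.018,0],"twist": [0,0,0]},{"translation": [-0.1,0.018,0],"twist": [0,0,0]},{"translation": [-0.1,0.018,0],"twist": [0,0,0]},{"translation": [-0.1,0.018,0],"twist": [0,0,0]},{"translation": [-0.1,0.018,0],"twist": [0,0,0]},{"translation": [-0.1,0.018,0],"twist": [0,0,0]},{"translation": [-0.1,0.018,0.04],"twist": [0,0,0]},{"translation": [-0.1,0.018,0.04],"twist": [0,0,0]},{"translation": [-0.03,0.018,0.04],"twist": [0,0,0]},{"translation": [0,0,0.04],"twist": [0,0,0]},{"translation": [0,0,0],"twist": [0,0,0]}]}}

```text
clock: 3.15
tool_pos: [0.6148, -0.1069, 0.1993]
eef_rot: [-179.8, -0.1, 109.8]
contact_force: [-0.2, 0.0, -0.9]
gripper_width: 0.0201
```

```bash
python3 - <<'E'
from h import *
o=telemetry.get_obs(); print(o['clock'],o['joint_positions'].round(1),o['tool_pos'],o['eef_rot'],o['contact_force'])
import pickle; pickle.dump(o,open('w1.pkl','wb'))
snap('wrist','w1.png')
E
```

```text
3.15 [-15.9  27.2  88.    0.   65.  -35.7] [ 0.61479319 -0.10690465  0.19930735] [-1.79846584e+02 -1.18912865e-01  1.09797495e+02] [-0.18290134  0.00724454 -0.92095877]
```

View pics/w1.png

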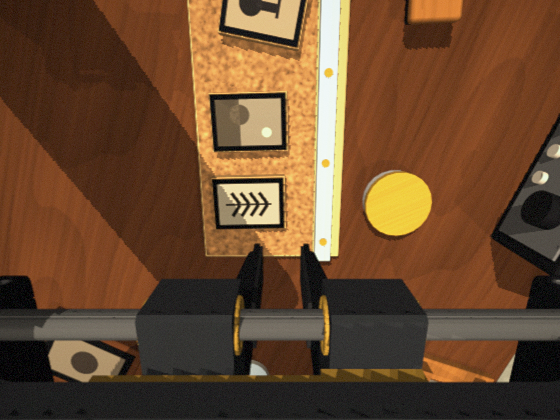

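The wrist view shows the leaf at about (248,204), the hill at (248,122) and the vase cut off at the top, all on the cork bed. The fence runs along x≈325. I'll enlarge it to read corners.

```bash
python3 - <<'E'
import cv2
a=cv2.imread('pics/w1.png')[80:265,180:360]; cv2.imwrite('pics/w1c.png',cv2.resize(a,None,fx=3.2,fy=3.2,interpolation=cv2.INTER_CUBIC))
a=cv2.imread('pics/w1.png')[0:60,180:360]; cv2.imwrite('pics/w1d.png',cv2.resize(a,None,fx=4,fy=4,interpolation=cv2.INTER_CUBIC))
E
```

```text
(no output)
```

View pics/w1c.png

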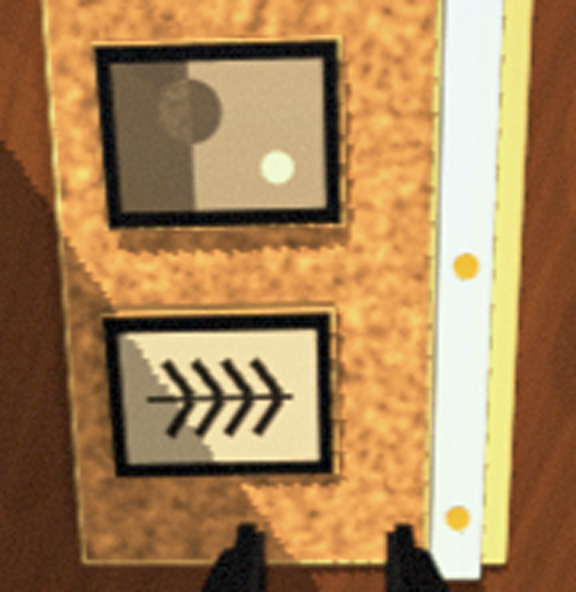

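View pics/w1d.png

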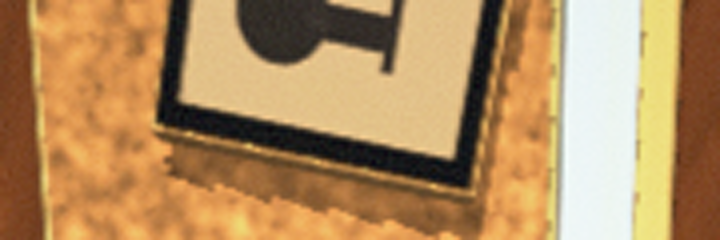

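```bash
cat > vise.py <<'E'
from h import *
YAW=None
E
python3 - <<'E'
from h import *
import pickle
o=pickle.load(open('w1.pkl','rb')); W=cam('wrist',o)
a=lambda L:[(180+x/3.2,80+y/3.2) for x,y in L]; b=lambda L:[(180+x/4,y/4) for x,y in L]
fi=ray(a([(431,573),(441,2)])+b([(562,200),(563,2)]),.036,W); fo=ray(a([(480,578),(502,2)])+b([(634,200),(638,2)]),.036,W)
print(fi.round(4)[:,:2].tolist(),fo.round(4)[:,:2].tolist())
for f in(fi,fo):
    d=f[-1]-f[0]; print('ang',np.degrees(np.arctan2(d[1],d[0])))
y=np.radians(109.9)
cen={}
P=dict(leaf=a([(118,476),(332,473),(333,316),(103,320)]),hill=a([(110,228),(342,221),(340,40),(95,46)]),vase=b([(158,124),(468,188)]))
for n,p in P.items():
    q=ray(p,.04,W); e=q[1]-q[0]; print(n,q[:,:2].round(4).tolist(),'ang',np.degrees(np.arctan2(e[1],e[0])).round(2),q.mean(0).round(4), np.linalg.norm(e).round(4))
print('cork near', ray(a([(82,563)]),.024,W))
E
```

```text
[[0.6809, -0.1771], [0.6128, 0.0053], [0.605, 0.0323], [0.5894, 0.0722]] [[0.6983, -0.1729], [0.6308, 0.0118], [0.6215, 0.0383], [0.606, 0.0781]]
ang 110.14818270876788
ang 110.1909939033971
leaf [[0.5634, -0.1783], [0.6334, -0.1518], [0.6147, -0.0992], [0.5426, -0.1267]] ang 20.7 [ 0.5885 -0.139   0.04  ] 0.0749
hill [[0.536, -0.0965], [0.6068, -0.0686], [0.5869, -0.0161], [0.5154, -0.0438]] ang 21.52 [ 0.5613 -0.0562  0.04  ] 0.076
vase [[0.508, 0.0145], [0.5825, 0.0265]] ang 9.1 [0.5452 0.0205 0.04  ] 0.0754
cork near [[ 0.55956941 -0.22248276  0.024     ]]
```

Emit:
{"name": "drive_tool", "arguments": {"steps": [{"translation": [0,0,0],"twist": [0,0,0.166]},{"translation": [0,0,0],"twist": [0,0,0.166]},{"translation": [0,0,0],"twist": [0,0,0.166]},{"translation": [0,0,0],"twist": [0,0,0.166]},{"translation": [0,0,0],"twist": [0,0,0.166]},{"translation": [0,0,0],"twist": [0,0,0.166]},{"translation": [0,0,0],"twist": [0,0,0.166]},{"translation": [0,0,0],"twist": [0,0,0.166]},{"translation": [0,0,0],"twist": [0,0,0.166]},{"translation": [-0.05,-0.084,0.04],"twist": [0,0,0]},{"translation": [-0.05,-0.084,0.04],"twist": [0,0,0]},{"translation": [-0.05,-0.084,0.04],"twist": [0,0,0]},{"translation": [-0.05,-0.084,0.04],"twist": [0,0,0]},{"translation": [0,0,0.06],"twist": [0,0,0]},{"translation": [0,0,0.06],"twist": [0,0,0]},{"translation": [0,0,0],"twist": [0,0,0]}]}}

```text
clock: 5.2
tool_pos: [0.4634, 0.0166, 0.0607]
eef_rot: [-180.0, 0.1, 20.2]
contact_force: [0.1, 0.4, 0.5]
gripper_width: 0.0199
```

```bash
cat >> h.py <<'E'
def vv(p): x,y=p[0],p[1]; return np.array([.9397*x+.342*y-.5345, -.342*x+.9397*y+.1985])
def st():
    o=telemetry.get_obs(); f=o['contact_force']; print(round(o['clock'],2),'vise',(vv(o['tool_pos'])*1e3).round(1),'z',round(o['tool_pos'][2]*1e3,1),'rot',o['eef_rot'].round(2),'F vise',round(.9397*f[0]+.342*f[1],1),round(-.342*f[0]+.9397*f[1],1),round(f[2],1),'w',round(o['gripper_width'],4)); return o
E
python3 - <<'E'
from h import *
o=st(); import pickle; pickle.dump(o,open('w2.pkl','wb'))
snap('wrist','w2.png')
E
```

```text
5.2 vise [-93.4  55.6] z 60.7 rot [-1.7995e+02  8.0000e-02  2.0210e+01] F vise 0.2 0.4 0.5 w 0.0199
```

View pics/w2.png

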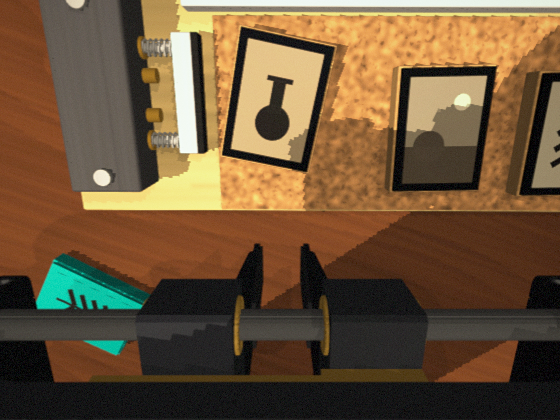

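Emit:
{"name": "drive_tool", "arguments": {"steps": [{"translation": [0,0,0.033],"twist": [0,0,0]},{"translation": [0,0,0.032],"twist": [0,0,0]},{"translation": [0.016,0,0],"twist": [0,0,0]},{"translation": [0.016,0,0],"twist": [0,0,0]},{"translation": [0.01,0,0],"twist": [0,0,0]},{"translation": [0.01,0,0],"twist": [0,0,0]},{"translation": [0.008,0,0],"twist": [0,0,0]},{"translation": [0.008,0,0],"twist": [0,0,0]},{"translation": [0.008,0,0],"twist": [0,0,0]},{"translation": [0,0,0],"twist": [0,0,0]}]}}

```text
clock: 6.5
tool_pos: [0.4996, 0.0295, 0.0284]
eef_rot: [-180.0, -0.0, 20.2]
contact_force: [-0.4, -0.3, -0.2]
gripper_width: 0.0199
```

```bash
python3 - <<'E'
from h import *
o=st(); import pickle; pickle.dump(o,open('w3.pkl','wb'))
snap('wrist','w3.png')
E
```

```text
6.5 vise [-55.   55.4] z 28.4 rot [-180.     -0.     20.18] F vise -0.4 -0.1 -0.2 w 0.0199
```

View pics/w3.png

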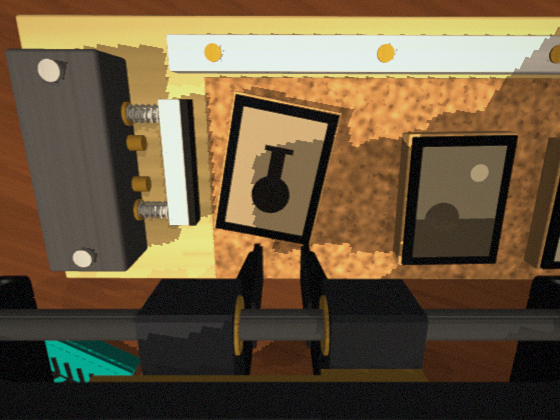

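Emit:
{"name": "drive_tool", "arguments": {"steps": [{"translation": [0.005,0,0],"twist": [0,0,0]},{"translation": [0.005,0,0],"twist": [0,0,0]},{"translation": [0.005,0,0],"twist": [0,0,0]},{"translation": [0,0,0],"twist": [0,0,0]}]}}

```text
clock: 7.05
tool_pos: [0.5066, 0.032, 0.0284]
eef_rot: [180.0, -0.0, 20.2]
contact_force: [-0.7, -0.3, -0.6]
gripper_width: 0.02
```

```bash
python3 - <<'E'
from h import *
o=st()
snap('wrist','w4.png')
E
```

```text
7.05 vise [-47.5  55.3] z 28.4 rot [ 1.800e+02 -1.000e-02  2.018e+01] F vise -0.7 -0.1 -0.6 w 0.02
```

View pics/w4.png

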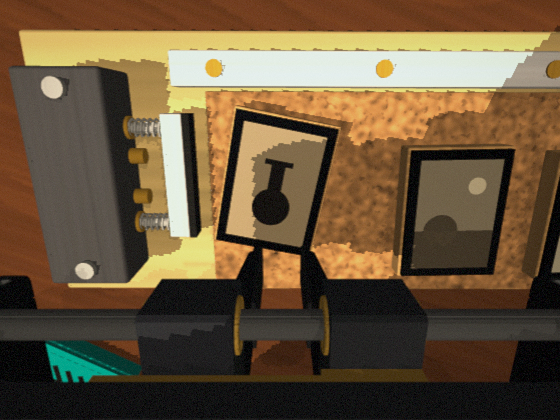

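Emit:
{"name": "drive_tool", "arguments": {"steps": [{"translation": [0.005,0,0],"twist": [0,0,0]},{"translation": [0.005,0,0],"twist": [0,0,0]},{"translation": [0.005,0,0],"twist": [0,0,0]},{"translation": [0,0,0],"twist": [0,0,0]}]}}

```text
clock: 7.6
tool_pos: [0.5136, 0.0347, 0.0284]
eef_rot: [-180.0, -0.0, 20.2]
contact_force: [-0.3, 0.6, 0.0]
gripper_width: 0.0199
```

```bash
python3 - <<'E'
from h import *
o=st()
snap('wrist','w5.png')
E
```

```text
7.6 vise [-40.   55.4] z 28.4 rot [-1.800e+02 -1.000e-02  2.018e+01] F vise -0.1 0.7 0.0 w 0.0199
```

View pics/w5.png

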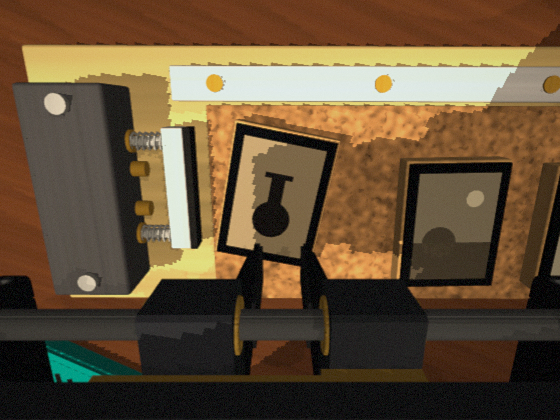

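```bash
python3 - <<'E'
from h import *
o=st(); W=cam('wrist',o)
p=np.array(o['tool_pos']); Rt=Ro.from_euler('xyz',o['eef_rot'],degrees=True).as_matrix()
for d in [(0,0,0),(0,.022,0),(.01,.022,0),(.01,.01,0),(-.01,.022,0),(.01,.022,-.012),(-.01,.022,-.012),(0,.022,-.0188)]:
    print(d,proj(p+Rt@np.array(d),W))
# fence
for u,v,z in[(.045,.055,.036),(.045,.055,.024)]:
    x=np.array([.9397*(u+.5345)-.342*(v-.1985),.342*(u+.5345)+.9397*(v-.1985),z]); print(u,v,z,proj(x,W))
print((np.array([vv(q) for q in ray([(237,121),(340,142),(303,264),(218,247)],.04,W)])*1e3).round(1))
a=cv2.imread('pics/w5.png')[90:290,170:370]; cv2.imwrite('pics/w5c.png',cv2.resize(a,None,fx=3,fy=3,interpolation=cv2.INTER_CUBIC))
snap('side','d5.png'); a=cv2.imread('pics/d5.png')[150:270,200:380]; cv2.imwrite('pics/d5c.png',cv2.resize(a,None,fx=4,fy=4,interpolation=cv2.INTER_CUBIC))
E
```

```text
7.65 vise [-40.1  55.4] z 28.4 rot [-180.     -0.     20.18] F vise -0.1 -0.5 -0.6 w 0.02
(0, 0, 0) [[281.4098244  239.72318408]]
(0, 0.022, 0) [[316.03694937 239.71895727]]
(0.01, 0.022, 0) [[316.49768724 224.84436733]]
(0.01, 0.01, 0) [[297.35895811 224.84679725]]
(-0.01, 0.022, 0) [[315.58830991 254.20868106]]
(0.01, 0.022, -0.012) [[318.48023703 231.51416926]]
(-0.01, 0.022, -0.012) [[317.4672573  262.30059982]]
(0, 0.022, -0.0188) [[319.15810092 251.69001621]]
0.045 0.055 0.036 [[282.70632248  98.72425078]]
0.045 0.055 0.024 [[282.62038007  99.14794587]]
[[ 33.4  79.7]
 [ 22.3  23.3]
 [-51.4  42.2]
 [-40.4  93.7]]
```

View pics/w5c.png

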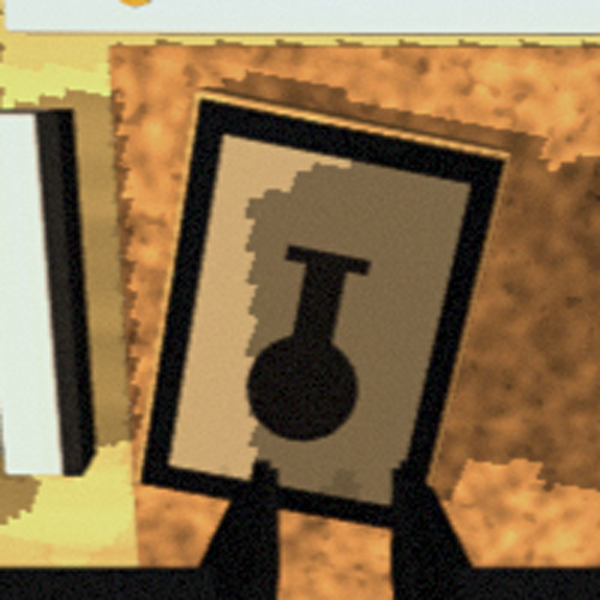

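View pics/d5c.png

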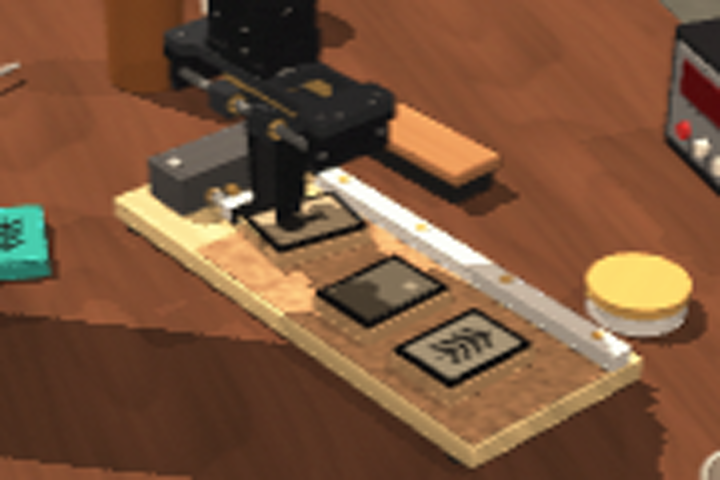

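```bash
python3 - <<'E'
from h import *
o=st(); 
for n in('side','scene'):
    C=cam(n)
    p=np.array(o['tool_pos']); Rt=Ro.from_euler('xyz',o['eef_rot'],degrees=True).as_matrix()
    for d in [(0,0.016,0),(0,.016,-.02),(0,.016,-.033),(0,-.016,0),(0,-.016,-.02),(0,-.016,-.033)]:
        q=proj(p+Rt@np.array(d),C)[0]; print(n,d,q.round(1),((q-[200,150])*4).round(0))
snap('scene','s5.png')
im=cv2.imread('pics/d5.png')[170:230,240:320]; cv2.imwrite('pics/d5e.png',cv2.resize(im,None,fx=8,fy=8,interpolation=cv2.INTER_CUBIC))
im=cv2.imread('pics/s5.png')[170:260,250:340]; cv2.imwrite('pics/s5e.png',cv2.resize(im,None,fx=6,fy=6,interpolation=cv2.INTER_CUBIC))
E
```

```text
7.7 vise [-40.2  55.4] z 28.4 rot [-179.99    0.     20.18] F vise 0.3 -1.1 0.3 w 0.0202
side (0, 0.016, 0) [271.9 214.3] [288. 257.]
side (0, 0.016, -0.02) [271.9 208.5] [287. 234.]
side (0, 0.016, -0.033) [271.8 204.7] [287. 219.]
side (0, -0.016, 0) [265.1 209.8] [260. 239.]
side (0, -0.016, -0.02) [265.  204.1] [260. 216.]
side (0, -0.016, -0.033) [265.  200.3] [260. 201.]
scene (0, 0.016, 0) [281.1 221.2] [325. 285.]
scene (0, 0.016, -0.02) [281.3 215.5] [325. 262.]
scene (0, 0.016, -0.033) [281.3 211.7] [325. 247.]
scene (0, -0.016, 0) [287.3 215.7] [349. 263.]
scene (0, -0.016, -0.02) [287.5 210.1] [350. 240.]
scene (0, -0.016, -0.033) [287.6 206.3] [350. 225.]
```

View pics/d5e.png

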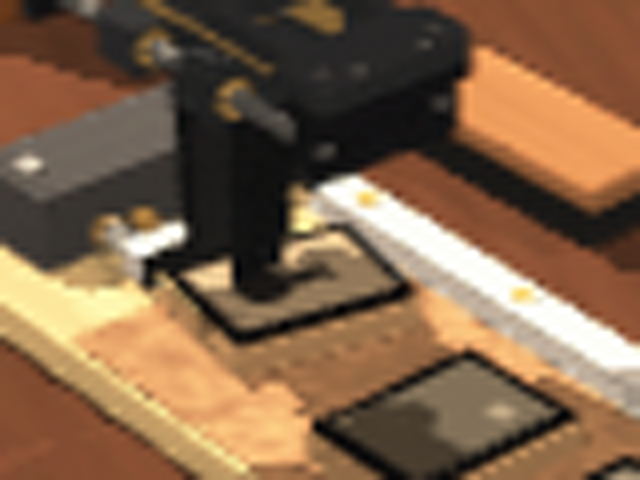

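View pics/s5e.png

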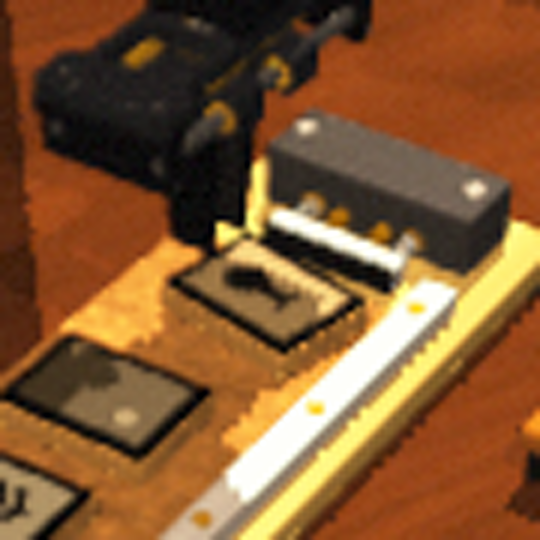

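```bash
python3 - <<'E'
from h import *
o=st(); 
p=np.array(o['tool_pos']); Rt=Ro.from_euler('xyz',o['eef_rot'],degrees=True).as_matrix()
for n,f,off,sc in(('side','d5e.png',(240,170),8),('scene','s5e.png',(250,170),6)):
    C=cam(n); im=cv2.imread('pics/'+f)
    for h,col in((0,(0,0,255)),(.015,(0,255,0)),(.03,(255,255,0))):
        for s in(1,-1):
            q=proj([p+Rt@np.array(d) for d in [(.01,s*.022,-h),(-.01,s*.022,-h),(-.01,s*.01,-h),(.01,s*.01,-h)]],C)
            q=((q-off+.5)*sc).astype(int); cv2.polylines(im,[q],True,col,1)
    cv2.imwrite('pics/o_'+f,im)
C=cam('wrist',o); im=cv2.imread('pics/w5c.png')
for h,col in((0,(0,0,255)),(.015,(0,255,0)),(.03,(255,255,0))):
    for s in(1,-1):
        q=proj([p+Rt@np.array(d) for d in [(.01,s*.022,-h),(-.01,s*.022,-h),(-.01,s*.01,-h),(.01,s*.01,-h)]],C)
        q=((q-(170,90)+.5)*3).astype(int); cv2.polylines(im,[q],True,col,1)
cv2.imwrite('pics/o_w5c.png',im)
E
```

```text
7.75 vise [-40.2  55.4] z 28.4 rot [-179.99   -0.     20.18] F vise 0.7 -0.3 -0.4 w 0.0198
```

View pics/o_d5e.png

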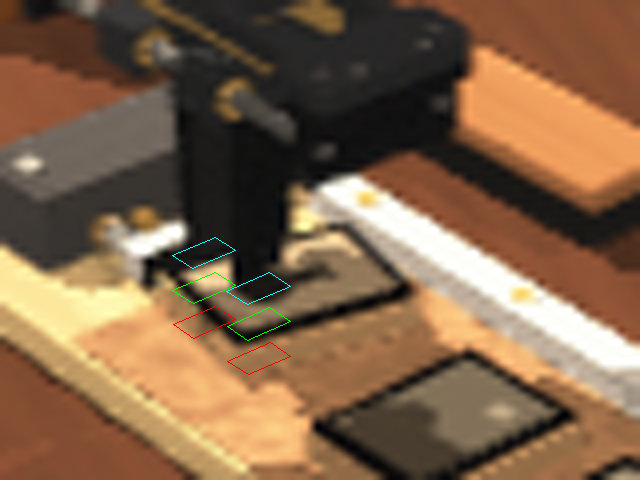

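View pics/o_w5c.png

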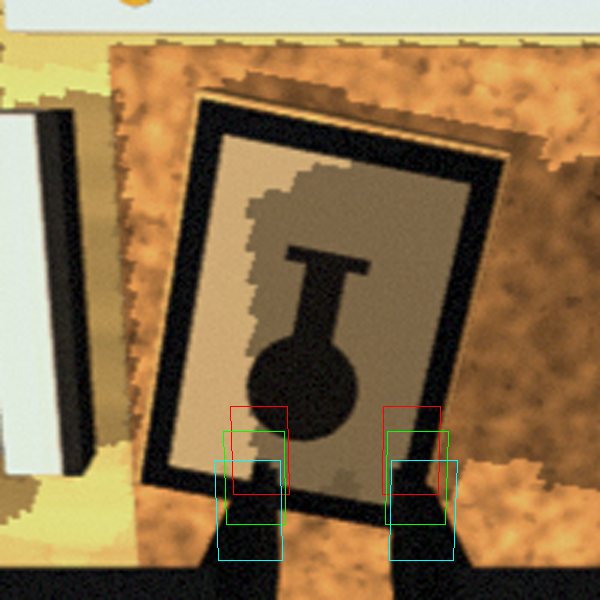

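View pics/o_s5e.png

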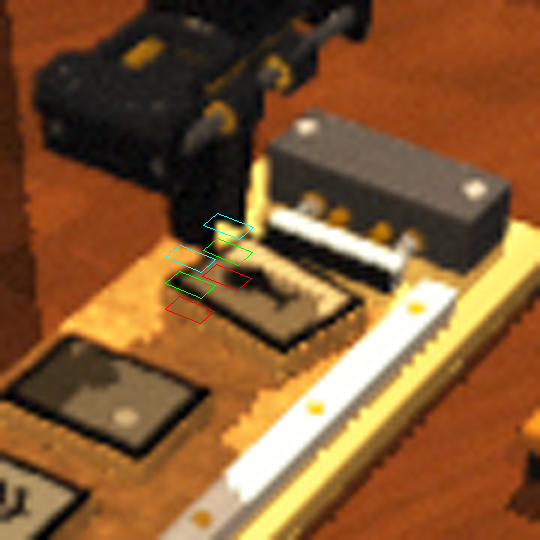

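All three cameras show the drawn fingertips ending about 30 mm above the reported TCP, and the vase plate has not moved. So the fingers passed over the plate. I'll back out to the open side, go lower and check.

Emit:
{"name": "drive_tool", "arguments": {"steps": [{"translation": [-0.035,0,0],"twist": [0,0,0]},{"translation": [-0.035,0,0],"twist": [0,0,0]},{"translation": [-0.034,0,0.02],"twist": [0,0,0]},{"translation": [0,0,0.02],"twist": [0,0,0]},{"translation": [0,0,0.016],"twist": [0,0,0]},{"translation": [0,0,0],"twist": [0,0,0]}]}}

```text
clock: 8.5
tool_pos: [0.465, 0.0168, -0.0002]
eef_rot: [-180.0, 0.0, 20.2]
contact_force: [0.5, 1.1, 0.1]
gripper_width: 0.02
```

```bash
python3 - <<'E'
from h import *
o=st(); 
p=np.array(o['tool_pos']); Rt=Ro.from_euler('xyz',o['eef_rot'],degrees=True).as_matrix()
snap('side','d6.png')
for n,f,off,sc in(('side','d6.png',(220,160),8),):
    C=cam(n); im=cv2.imread('pics/'+f)[160:230,220:320]; im=cv2.resize(im,None,fx=8,fy=8,interpolation=cv2.INTER_CUBIC)
    for h,col in((0.026,(0,0,255)),(.032,(255,255,0))):
        for s in(1,-1):
            q=proj([p+Rt@np.array(d) for d in [(.01,s*.022,-h),(-.01,s*.022,-h),(-.01,s*.01,-h),(.01,s*.01,-h)]],C)
            q=((q-off+.5)*sc).astype(int); cv2.polylines(im,[q],True,col,1)
    cv2.imwrite('pics/o_'+f,im)
E
```

```text
8.5 vise [-91.8  55.3] z -0.2 rot [-1.7998e+02  4.0000e-02  2.0190e+01] F vise 0.8 0.8 0.1 w 0.02
```

View pics/o_d6.png

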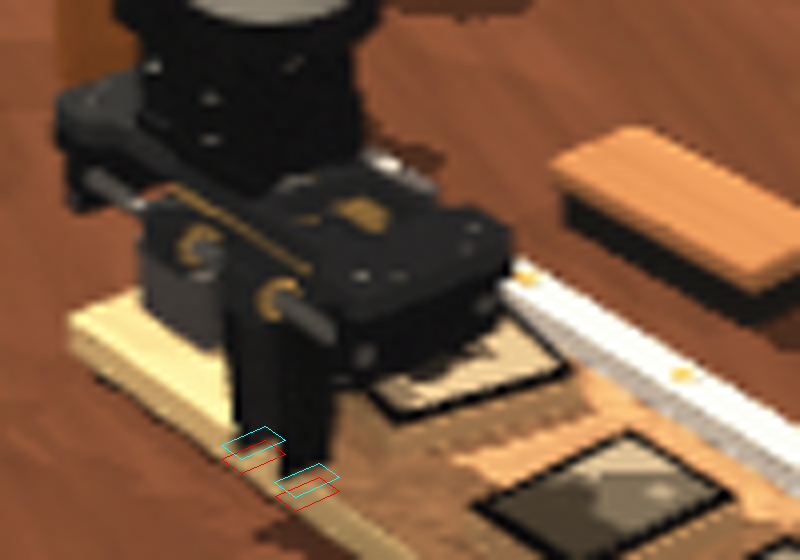

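Emit:
{"name": "drive_tool", "arguments": {"steps": [{"translation": [0,0,0.008],"twist": [0,0,0]},{"translation": [0.016,0,0],"twist": [0,0,0]},{"translation": [0.016,0,0],"twist": [0,0,0]},{"translation": [0.008,0,0],"twist": [0,0,0]},{"translation": [0.008,0,0],"twist": [0,0,0]},{"translation": [0.008,0,0],"twist": [0,0,0]},{"translation": [0.008,0,0],"twist": [0,0,0]},{"translation": [0.006,0,0],"twist": [0,0,0]},{"translation": [0.006,0,0],"twist": [0,0,0]},{"translation": [0,0,0],"twist": [0,0,0]}]}}

```text
clock: 9.8
tool_pos: [0.5005, 0.0298, -0.0036]
eef_rot: [180.0, -0.0, 20.2]
contact_force: [-0.2, 0.8, -0.4]
gripper_width: 0.02
```

```bash
python3 - <<'E'
from h import *
o=st(); snap('wrist','w7.png')
E
```

```text
9.8 vise [-54.   55.3] z -3.6 rot [ 1.800e+02 -1.000e-02  2.018e+01] F vise 0.1 0.8 -0.4 w 0.02
```

View pics/w7.png

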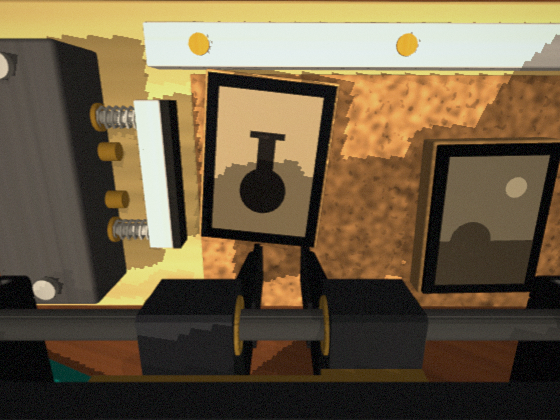

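Emit:
{"name": "drive_tool", "arguments": {"steps": [{"translation": [0.004,0,0],"twist": [0,0,0]},{"translation": [0.004,0,0],"twist": [0,0,0]},{"translation": [0.004,0,0],"twist": [0,0,0]},{"translation": [0.003,0,0],"twist": [0,0,0]},{"translation": [0,0,0],"twist": [0,0,0]}]}}

```text
clock: 10.48
tool_pos: [0.5065, 0.0322, -0.0037]
eef_rot: [-180.0, 0.1, 20.2]
contact_force: [-3.0, -2.9, 1.7]
gripper_width: 0.0201
```

```bash
python3 - <<'E'
from h import *
o=st(); snap('wrist','w8.png')
E
```

```text
10.47 vise [-47.6  55.6] z -3.7 rot [-1.7996e+02  1.1000e-01  2.0180e+01] F vise -3.8 -1.7 1.7 w 0.0201
```

View pics/w8.png

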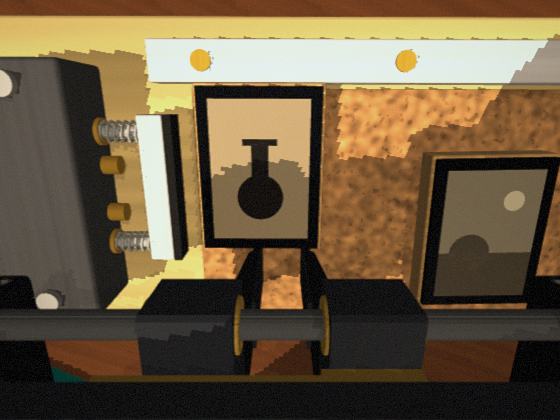

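Emit:
{"name": "drive_tool", "arguments": {"steps": [{"translation": [0.002,0,0],"twist": [0,0,0]},{"translation": [0.001,0,0],"twist": [0,0,0]},{"translation": [0,0,0],"twist": [0,0,0]}]}}

```text
clock: 10.9
tool_pos: [0.5064, 0.0324, -0.0038]
eef_rot: [-179.9, 0.3, 20.2]
contact_force: [-10.1, -8.0, 5.6]
gripper_width: 0.0198
```

```bash
python3 - <<'E'
from h import *
o=st(); snap('wrist','w9.png'); W=cam('wrist',o)
im=cv2.imread('pics/w9.png')[60:160,140:440]; cv2.imwrite('pics/w9c.png',cv2.resize(im,None,fx=2.6,fy=2.6,interpolation=cv2.INTER_CUBIC))
E
```

```text
10.9 vise [-47.6  55.7] z -3.8 rot [-179.92    0.27   20.18] F vise -12.3 -4.1 5.6 w 0.0198
```

View pics/w9c.png

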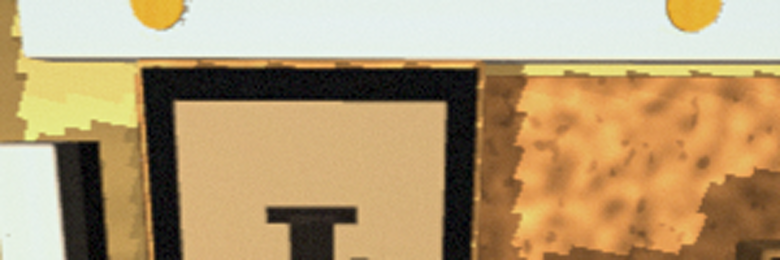

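Emit:
{"name": "drive_tool", "arguments": {"steps": [{"translation": [-0.01,0,0],"twist": [0,0,0]},{"translation": [-0.045,0,0],"twist": [0,0,0]},{"translation": [-0.045,0,0],"twist": [0,0,0]},{"translation": [0,0.068,0],"twist": [0,0,0]},{"translation": [0,0.068,0],"twist": [0,0,0]},{"translation": [0,0.068,0],"twist": [0,0,0]},{"translation": [0.016,0,0],"twist": [0,0,0]},{"translation": [0.012,0,0],"twist": [0,0,0]},{"translation": [0.008,0,0],"twist": [0,0,0]},{"translation": [0.008,0,0],"twist": [0,0,0]},{"translation": [0.008,0,0],"twist": [0,0,0]},{"translation": [0.008,0,0],"twist": [0,0,0]},{"translation": [0.008,0,0],"twist": [0,0,0]},{"translation": [0.008,0,0],"twist": [0,0,0]},{"translation": [0.008,0,0],"twist": [0,0,0]},{"translation": [0.006,0,0],"twist": [0,0,0]},{"translation": [0,0,0],"twist": [0,0,0]}]}}

```text
clock: 13.08
tool_pos: [0.5395, -0.0645, -0.0036]
eef_rot: [180.0, -0.0, 20.2]
contact_force: [-0.8, -0.2, 0.6]
gripper_width: 0.0199
```

```bash
python3 - <<'E'
from h import *
o=st(); snap('wrist','w10.png')
E
```

```text
13.07 vise [-49.6 -46.7] z -3.6 rot [ 1.800e+02 -2.000e-02  2.018e+01] F vise -0.9 0.1 0.6 w 0.0199
```

View pics/w10.png

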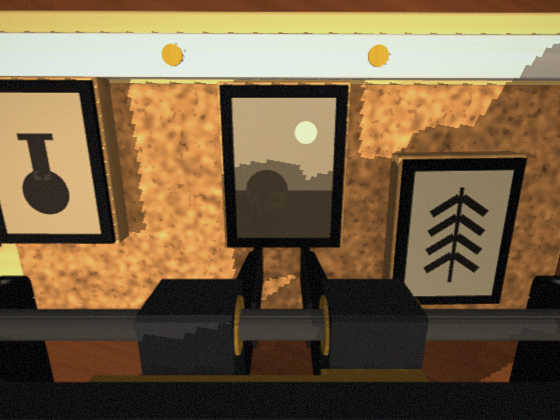

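Emit:
{"name": "drive_tool", "arguments": {"steps": [{"translation": [0.003,0,0],"twist": [0,0,0]},{"translation": [0.002,0,0],"twist": [0,0,0]},{"translation": [0.001,0,0],"twist": [0,0,0]},{"translation": [0,0,0],"twist": [0,0,0]}]}}

```text
clock: 13.62
tool_pos: [0.5413, -0.0636, -0.0036]
eef_rot: [-180.0, 0.1, 20.2]
contact_force: [-4.1, -2.2, 2.4]
gripper_width: 0.02
```

Emit:
{"name": "drive_tool", "arguments": {"steps": [{"translation": [0.002,0,0],"twist": [0,0,0]},{"translation": [0,0,0],"twist": [0,0,0]}]}}

```text
clock: 13.88
tool_pos: [0.5413, -0.0635, -0.0037]
eef_rot: [-179.9, 0.2, 20.2]
contact_force: [-9.0, -4.0, 5.8]
gripper_width: 0.0199
```

Emit:
{"name": "drive_tool", "arguments": {"steps": [{"translation": [-0.01,0,0],"twist": [0,0,0]},{"translation": [-0.045,0,0],"twist": [0,0,0]},{"translation": [-0.045,0,0],"twist": [0,0,0]},{"translation": [0,0.058,0],"twist": [0,0,0]},{"translation": [0,0.058,0],"twist": [0,0,0]},{"translation": [0,0.058,0],"twist": [0,0,0]},{"translation": [0.016,0,0],"twist": [0,0,0]},{"translation": [0.012,0,0],"twist": [0,0,0]},{"translation": [0.008,0,0],"twist": [0,0,0]},{"translation": [0.008,0,0],"twist": [0,0,0]},{"translation": [0.008,0,0],"twist": [0,0,0]},{"translation": [0.008,0,0],"twist": [0,0,0]},{"translation": [0.008,0,0],"twist": [0,0,0]},{"translation": [0.008,0,0],"twist": [0,0,0]},{"translation": [0.008,0,0],"twist": [0,0,0]},{"translation": [0.006,0,0],"twist": [0,0,0]},{"translation": [0.003,0,0],"twist": [0,0,0]},{"translation": [0.002,0,0],"twist": [0,0,0]},{"translation": [0,0,0],"twist": [0,0,0]}]}}

```text
clock: 16.25
tool_pos: [0.5707, -0.1458, -0.0036]
eef_rot: [-180.0, -0.0, 20.2]
contact_force: [-0.3, -0.4, 0.5]
gripper_width: 0.0196
```

```bash
python3 - <<'E'
from h import *
o=st(); snap('wrist','w11.png')
E
```

```text
16.25 vise [ -48.  -133.7] z -3.6 rot [-1.800e+02 -1.000e-02  2.018e+01] F vise -0.5 -0.3 0.5 w 0.0196
```

View pics/w11.png

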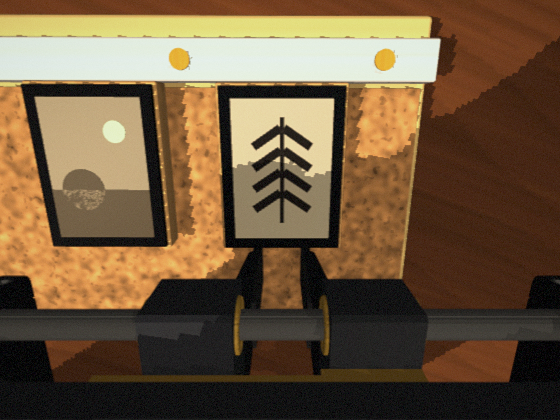

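Emit:
{"name": "drive_tool", "arguments": {"steps": [{"translation": [0.002,0,0],"twist": [0,0,0]},{"translation": [0.002,0,0],"twist": [0,0,0]},{"translation": [0.001,0,0],"twist": [0,0,0]},{"translation": [0,0,0],"twist": [0,0,0]}]}}

```text
clock: 16.8
tool_pos: [0.571, -0.1452, -0.0036]
eef_rot: [-179.9, 0.2, 20.2]
contact_force: [-10.9, -5.2, 6.4]
gripper_width: 0.0197
```

Emit:
{"name": "drive_tool", "arguments": {"steps": [{"translation": [-0.01,0,0],"twist": [0,0,0]},{"translation": [-0.045,0,0],"twist": [0,0,0]},{"translation": [-0.045,0,-0.05],"twist": [0,0,0]},{"translation": [0,0,-0.08],"twist": [0,0,-0.1667]},{"translation": [0,0,-0.07],"twist": [0,0,-0.1667]},{"translation": [0,0,0],"twist": [0,0,-0.1667]},{"translation": [0,0,0],"twist": [0,0,-0.1667]},{"translation": [0,0,0],"twist": [0,0,-0.1667]},{"translation": [0,0,0],"twist": [0,0,-0.1667]},{"translation": [0,0,0],"twist": [0,0,-0.1667]},{"translation": [0,0,0],"twist": [0,0,-0.1667]},{"translation": [0,0,0],"twist": [0,0,-0.1667]},{"translation": [-0.06,0.08,0],"twist": [0,0,0]},{"translation": [-0.06,0.08,0],"twist": [0,0,0]},{"translation": [0,0.04,0],"twist": [0,0,0]},{"translation": [0,0,0],"twist": [0,0,0]}], "claw": 0.42}}

```text
clock: 18.8
tool_pos: [0.6412, -0.1835, 0.0958]
eef_rot: [180.0, -0.0, 110.2]
contact_force: [-1.2, -0.1, -0.6]
gripper_width: 0.0398
```

```bash
python3 - <<'E'
from h import *
import pickle
o=st(); pickle.dump(o,open('w12.pkl','wb')); snap('wrist','w12.png'); 
im=cv2.imread('pics/w12.png')[0:280,170:370]; cv2.imwrite('pics/w12c.png',cv2.resize(im,None,fx=2.1,fy=2.1,interpolation=cv2.INTER_CUBIC))
E
```

```text
18.8 vise [   5.3 -193.2] z 95.8 rot [ 1.7999e+02 -2.0000e-02  1.1024e+02] F vise -1.2 0.4 -0.6 w 0.0398
```

View pics/w12.png

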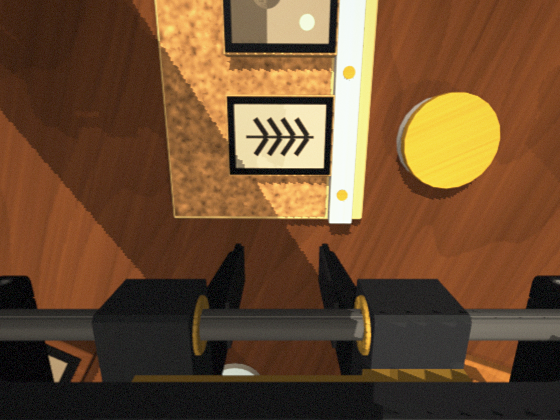

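View pics/w12c.png

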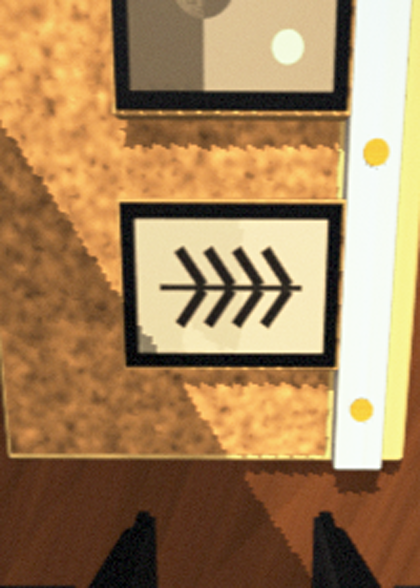

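```bash
python3 - <<'E'
from h import *
import pickle
o=pickle.load(open('w12.pkl','rb')); W=cam('wrist',o)
c=lambda L:[(170+x/2.1,y/2.1) for x,y in L]
print((np.array([vv(q) for q in ray(c([(128,368),(337,368),(343,202),(121,204)]),.04,W)])*1e3).round(1))
print('hill',(np.array([vv(q) for q in ray(c([(117,112),(348,112)]),.04,W)])*1e3).round(1))
print('fence',(np.array([vv(q) for q in ray(c([(333,468),(355,3)]),.036,W)])*1e3).round(1))
E
```

```text
[[ -33.3 -162.5]
 [  42.8 -162.2]
 [  42.3 -104.8]
 [ -33.5 -105.7]]
hill [[-33.7 -76.9]
 [ 42.6 -76.6]]
fence [[  43.6 -202. ]
 [  43.8  -43.7]]
```

Emit:
{"name": "drive_tool", "arguments": {"steps": [{"translation": [0,0,0.07],"twist": [0,0,0]},{"translation": [0,0,0.07],"twist": [0,0,0]},{"translation": [0,0,0.04],"twist": [0,0,0]},{"translation": [0,0,0.019],"twist": [0,0,0]},{"translation": [0.016,0,0],"twist": [0,0,0]},{"translation": [0.01,0,0],"twist": [0,0,0]},{"translation": [0.008,0,0],"twist": [0,0,0]},{"translation": [0.008,0,0],"twist": [0,0,0]},{"translation": [0.01,0,0],"twist": [0,0,0]},{"translation": [0.01,0,0],"twist": [0,0,0]},{"translation": [0.01,0,0],"twist": [0,0,0]},{"translation": [0.01,0,0],"twist": [0,0,0]},{"translation": [0.01,0,0],"twist": [0,0,0]},{"translation": [0,0,0],"twist": [0,0,0]}]}}

```text
clock: 20.6
tool_pos: [0.6246, -0.1403, -0.0031]
eef_rot: [-180.0, -0.0, 110.2]
contact_force: [-0.4, 0.0, 0.1]
gripper_width: 0.04
```

```bash
python3 - <<'E'
from h import *
o=st(); snap('wrist','w13.png')
E
```

```text
20.6 vise [   4.5 -147. ] z -3.1 rot [-1.7999e+02 -2.0000e-02  1.1021e+02] F vise -0.4 0.2 0.1 w 0.04
```

View pics/w13.png

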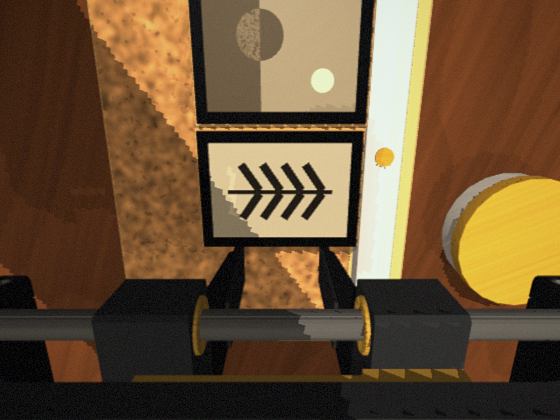

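Emit:
{"name": "drive_tool", "arguments": {"steps": [{"translation": [0.01,0.0003,0],"twist": [0,0,0]},{"translation": [0.01,0.0003,0],"twist": [0,0,0]},{"translation": [0.01,0.0003,0],"twist": [0,0,0]},{"translation": [0.01,0.0003,0],"twist": [0,0,0]},{"translation": [0.01,0.0003,0],"twist": [0,0,0]},{"translation": [0.01,0.0003,0],"twist": [0,0,0]},{"translation": [0.01,0.0003,0],"twist": [0,0,0]},{"translation": [0.01,0.0003,0],"twist": [0,0,0]},{"translation": [0,0,0],"twist": [0,0,0]}]}}

```text
clock: 21.78
tool_pos: [0.612, -0.1023, -0.0031]
eef_rot: [180.0, -0.0, 110.2]
contact_force: [-0.1, -0.9, -0.0]
gripper_width: 0.04
```

```bash
python3 - <<'E'
from h import *
o=st(); snap('wrist','w14.png')
E
```

```text
21.77 vise [   5.6 -107. ] z -3.1 rot [ 1.8000e+02 -1.0000e-02  1.1021e+02] F vise -0.4 -0.8 -0.0 w 0.04
```

View pics/w14.png

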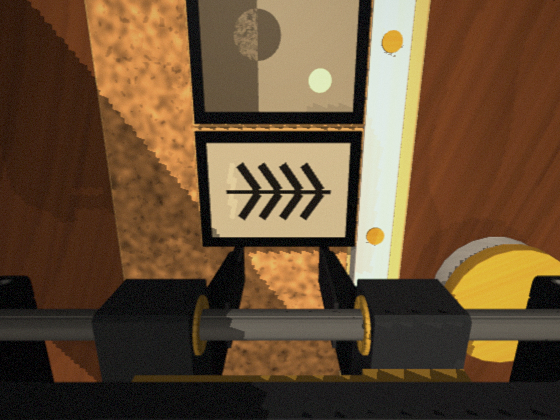

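Emit:
{"name": "drive_tool", "arguments": {"steps": [{"translation": [0.01,0.0003,0],"twist": [0,0,0]},{"translation": [0.01,0.0003,0],"twist": [0,0,0]},{"translation": [0.008,0.0003,0],"twist": [0,0,0]},{"translation": [0.006,0.0003,0],"twist": [0,0,0]},{"translation": [0.004,0.0003,0],"twist": [0,0,0]},{"translation": [0,0,0],"twist": [0,0,0]}]}}

```text
clock: 22.58
tool_pos: [0.6062, -0.0845, -0.0031]
eef_rot: [180.0, -0.0, 110.2]
contact_force: [0.3, -0.0, 0.6]
gripper_width: 0.0401
```

```bash
python3 - <<'E'
from h import *
o=st(); snap('wrist','w15.png');snap('scene','s15.png')
a=cv2.imread('pics/s15.png')[170:300,205:350]; cv2.imwrite('pics/s15c.png',cv2.resize(a,None,fx=4.5,fy=4.5,interpolation=cv2.INTER_CUBIC))
E
```

```text
22.57 vise [  6.3 -88.2] z -3.1 rot [ 1.7999e+02 -1.0000e-02  1.1020e+02] F vise 0.3 -0.1 0.6 w 0.0401
```

View pics/w15.png

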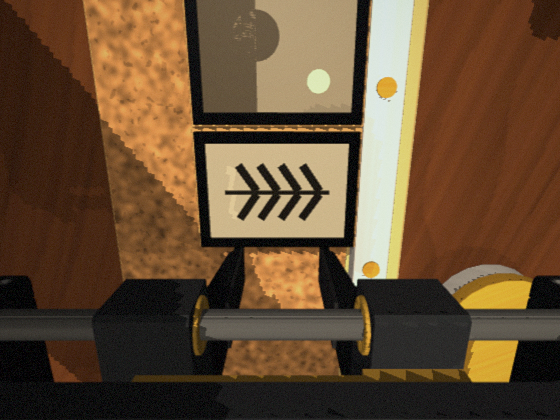

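View pics/s15c.png

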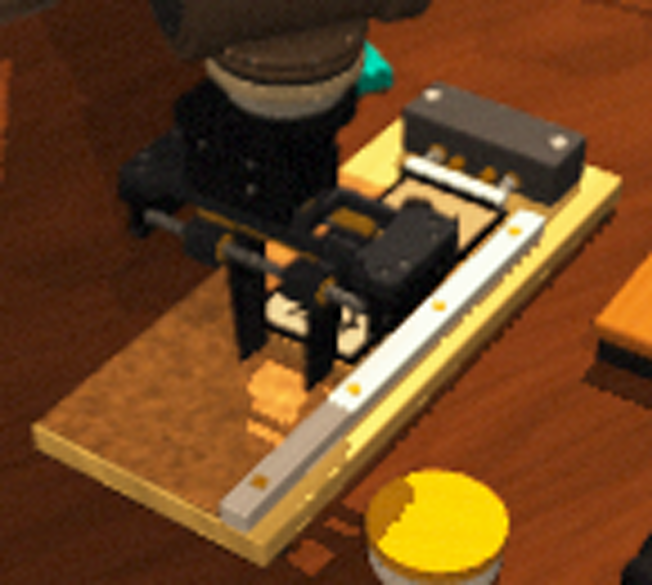

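Emit:
{"name": "drive_tool", "arguments": {"steps": [{"translation": [0.003,0.0002,0],"twist": [0,0,0]},{"translation": [0.003,0.0002,0],"twist": [0,0,0]},{"translation": [0.003,0.0002,0],"twist": [0,0,0]},{"translation": [0.003,0,0],"twist": [0,0,0]},{"translation": [0,0,0],"twist": [0,0,0]}]}}

```text
clock: 23.3
tool_pos: [0.6046, -0.0795, -0.003]
eef_rot: [180.0, 0.0, 110.2]
contact_force: [0.3, -4.8, 0.4]
gripper_width: 0.0399
```

Emit:
{"name": "drive_tool", "arguments": {"steps": [{"translation": [0.003,0,0],"twist": [0,0,0]},{"translation": [0.003,0,0],"twist": [0,0,0]},{"translation": [0,0,0],"twist": [0,0,0]}]}}

```text
clock: 23.68
tool_pos: [0.6036, -0.0769, -0.003]
eef_rot: [180.0, 0.1, 110.2]
contact_force: [0.1, -7.0, -0.3]
gripper_width: 0.0397
```

```bash
python3 - <<'E'
from h import *
o=st(); snap('side','d16.png');snap('wrist','w16.png')
a=cv2.imread('pics/d16.png')[160:260,210:370]; cv2.imwrite('pics/d16c.png',cv2.resize(a,None,fx=5,fy=5,interpolation=cv2.INTER_CUBIC))
a=cv2.imread('pics/w16.png')[0:270,290:420]; cv2.imwrite('pics/w16c.png',cv2.resize(a,None,fx=2.2,fy=2.2,interpolation=cv2.INTER_CUBIC))
E
```

```text
23.68 vise [  6.4 -80.2] z -3.0 rot [1.7998e+02 6.0000e-02 1.1020e+02] F vise -2.3 -6.6 -0.3 w 0.0397
```

View pics/d16c.png

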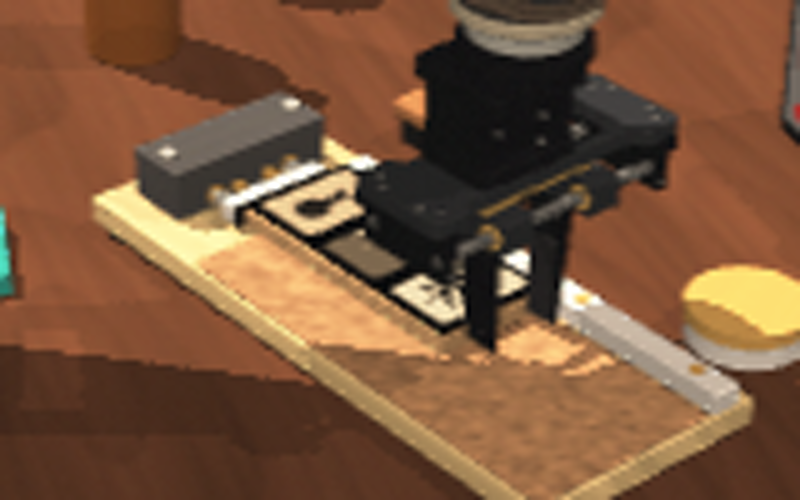

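View pics/w16c.png

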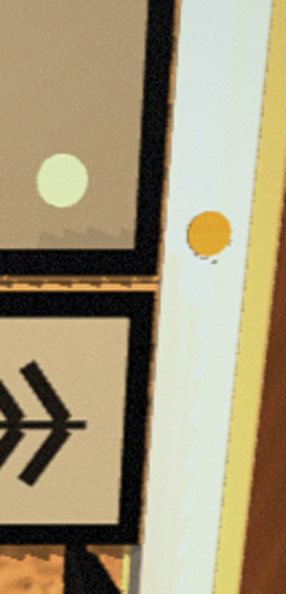

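Emit:
{"name": "drive_tool", "arguments": {"steps": [{"translation": [0.003,0,0],"twist": [0,0,0]},{"translation": [0.003,0,0],"twist": [0,0,0]},{"translation": [0.003,0,0],"twist": [0,0,0]},{"translation": [0,0,0],"twist": [0,0,0]}]}}

```text
clock: 24.28
tool_pos: [0.6022, -0.073, -0.0029]
eef_rot: [180.0, 0.1, 110.2]
contact_force: [-0.0, -7.0, -0.8]
gripper_width: 0.0396
```

Emit:
{"name": "drive_tool", "arguments": {"steps": [{"translation": [0.002,0,0],"twist": [0,0,0]},{"translation": [0.002,0,0],"twist": [0,0,0]},{"translation": [0,0,0],"twist": [0,0,0]}]}}

```text
clock: 24.65
tool_pos: [0.6016, -0.0713, -0.0029]
eef_rot: [180.0, 0.1, 110.2]
contact_force: [0.3, -9.5, 0.2]
gripper_width: 0.0402
```

```bash
python3 - <<'E'
from h import *
o=st()
E
```

```text
24.65 vise [  6.4 -74.2] z -2.9 rot [1.7997e+02 1.0000e-01 1.1021e+02] F vise -2.9 -9.1 0.2 w 0.0402
```

Emit:
{"name": "drive_tool", "arguments": {"steps": [{"translation": [0.002,0,0],"twist": [0,0,0]},{"translation": [0,0,0],"twist": [0,0,0]}]}}

```text
clock: 24.9
tool_pos: [0.6013, -0.0705, -0.0029]
eef_rot: [180.0, 0.1, 110.2]
contact_force: [-0.4, -10.6, -0.7]
gripper_width: 0.0399
```

Emit:
{"name": "drive_tool", "arguments": {"steps": [{"translation": [0.002,0,0],"twist": [0,0,0]},{"translation": [0,0,0],"twist": [0,0,0]}]}}

```text
clock: 25.15
tool_pos: [0.6012, -0.0701, -0.0028]
eef_rot: [179.9, 0.2, 110.2]
contact_force: [0.9, -14.0, -0.3]
gripper_width: 0.04
```

```bash
python3 - <<'E'
from h import *
o=st()
E
```

```text
25.15 vise [  6.5 -73. ] z -2.8 rot [1.7994e+02 1.6000e-01 1.1022e+02] F vise -4.0 -13.5 -0.3 w 0.04
```

Emit:
{"name": "drive_tool", "arguments": {"steps": [{"translation": [0.0015,0,0],"twist": [0,0,0]},{"translation": [0,0,0],"twist": [0,0,0]},{"translation": [0,0,0],"twist": [0,0,0]}]}}

```text
clock: 25.52
tool_pos: [0.6012, -0.07, -0.0028]
eef_rot: [179.9, 0.2, 110.2]
contact_force: [1.1, -18.7, -1.3]
gripper_width: 0.04
```

```bash
python3 - <<'E'
from h import *
o=st(); snap('side','d17.png');snap('wrist','w17.png');snap('scene','s17.png')
a=cv2.imread('pics/d17.png')[160:260,210:370]; cv2.imwrite('pics/d17c.png',cv2.resize(a,None,fx=5,fy=5,interpolation=cv2.INTER_CUBIC))
a=cv2.imread('pics/w17.png')[0:270,180:420]; cv2.imwrite('pics/w17c.png',cv2.resize(a,None,fx=2.2,fy=2.2,interpolation=cv2.INTER_CUBIC))
a=cv2.imread('pics/s17.png')[180:270,265:345]; cv2.imwrite('pics/s17c.png',cv2.resize(a,None,fx=6.5,fy=6.5,interpolation=cv2.INTER_CUBIC))
E
```

```text
25.52 vise [  6.5 -72.9] z -2.8 rot [179.92   0.2  110.21] F vise -5.4 -17.9 -1.3 w 0.04
```

View pics/d17c.png

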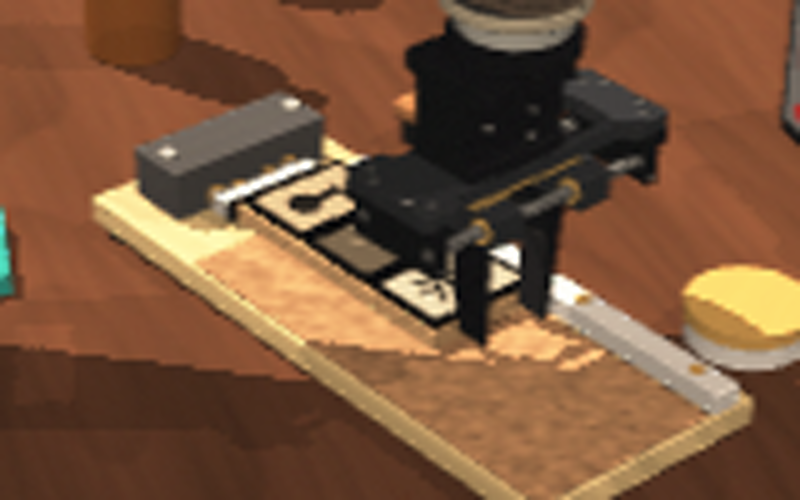

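View pics/w17c.png

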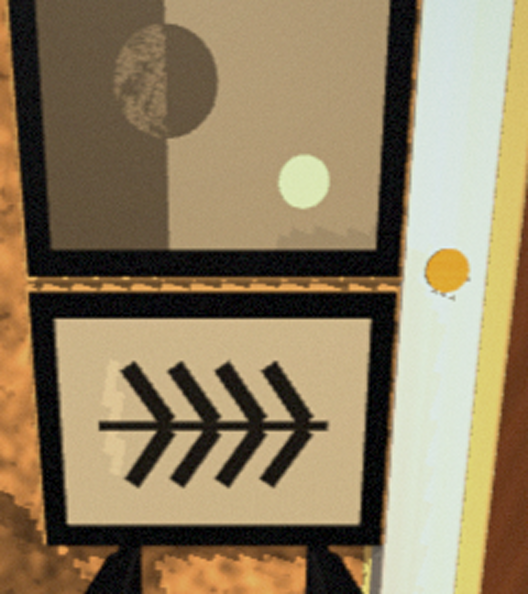

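View pics/s17c.png

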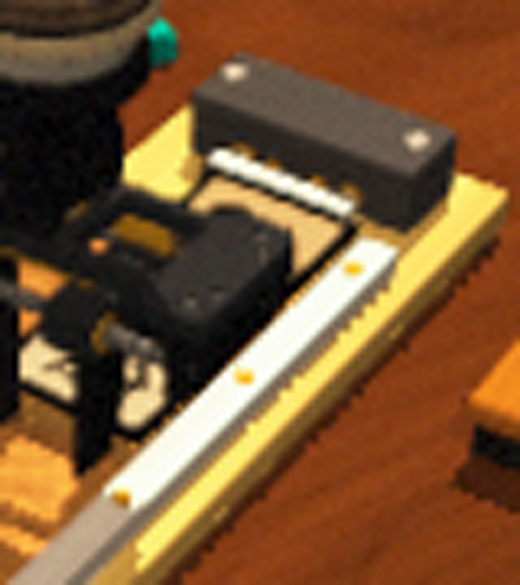

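```bash
python3 - <<'E'
from h import *
o=st()
a=cv2.imread('pics/d17.png')[185:235,250:310]; cv2.imwrite('pics/d17e.png',cv2.resize(a,None,fx=12,fy=12,interpolation=cv2.INTER_CUBIC))
# expected -x top edges: vase/leaf ends
D=cam('side')
def w(u,v,z): return [.9397*(u+.5345)-.342*(v-.1985),.342*(u+.5345)+.9397*(v-.1985),z]
a=cv2.imread('pics/d17e.png')
q=proj([w(-.0365,-.063,.037),w(-.0365,.117,.037)],D); print(q)
q=((q-(250,185)+.5)*12).astype(int); cv2.line(a,tuple(map(int,q[0])),tuple(map(int,q[1])),(0,0,255),1)
cv2.imwrite('pics/d17f.png',a)
E
```

```text
25.68 vise [  6.5 -72.9] z -2.8 rot [179.93   0.2  110.21] F vise -6.2 -17.5 -0.4 w 0.0395
[[295.95385969 226.70012299]
 [256.69697909 200.72029458]]
```

View pics/d17f.png

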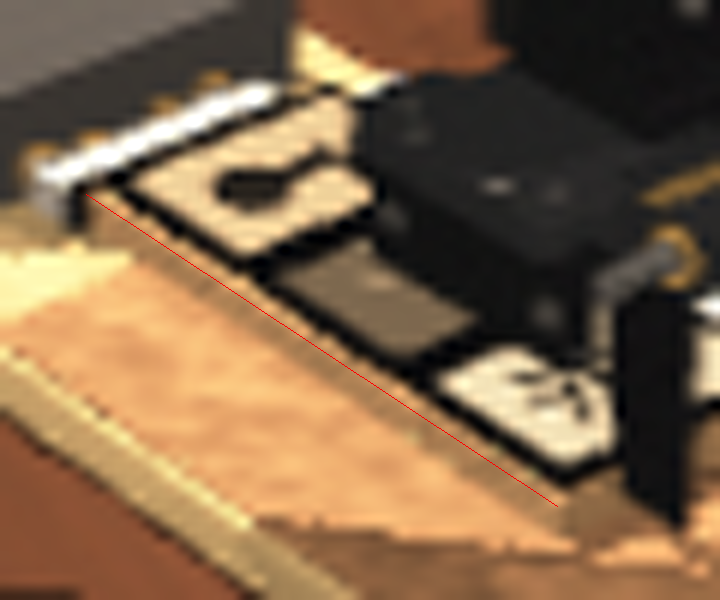

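The outer edges of all three plates lie on one straight line in the side view, parallel to the fence reference. The jaw is pulled in against the housing bosses. The force is steady at about 18 N with no drift, so I'm handing it in.

```bash
python3 - <<'E'
from h import *
st(); print(workorder.sign_off()); st()
E
```

```text
25.68 vise [  6.5 -72.9] z -2.8 rot [179.93   0.2  110.21] F vise -6.2 -17.5 -0.4 w 0.0395
the job is handed in; nothing more can be done
None
the job is handed in; nothing more can be done
```

The three plates (vase, hill, leaf, counting from the jaw) are in one straight row against the fence. The gripper is still holding them pressed against the jaw. The job was handed in at 25.7 s.

- **How it was done:** I pushed each plate square against the fence at about 10–13 N. I then slid the row up to the jaw with the two open fingers on the leaf's end.
- **Jaw on its stops:** The last push raised the force along the row from about 13 N to 18 N while the tool moved only 0.1 mm. The force then stayed at about 18 N.
- **Straight and snug:** The wrist view shows no visible gap between leaf or hill and the fence, and the scene view shows the vase touching it. In the side view the outer plate edges lie on one line. The fence also pushes back on the gripper with about 6 N sideways.
- **Row position:** The fingers ended at about y = -63 mm along the vise, which matches the expected row end.
- **What disagreed:** The fingertips end about 30 mm short of the TCP position the robot reports. My first pass at the vase plate therefore went over it without touching it, and I corrected the height by camera. My estimate of the fence position varied by 1–3 mm, so I relied on contact force there.
- **Bystanders:** I kept clear of the other objects and saw none move, but I did not measure their positions again at the end.

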